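# Unlatch the label printer and take out the empty spool

### The arm

A 6-joint arm with a two-finger parallel gripper is mounted at the origin on the work surface. World frame = base frame: x ahead of the robot, y to its left, z up, the work surface at z = 0. Lengths are in mm, angles in rad, forces in N, time in s.
With the tool pointing down it reaches from about 350 to 775 mm from the base axis. Payload 7.3 kg.
Tool frame: the origin (TCP) lies between the finger pads; the fingertips stand 14 mm ahead of it and the grasp point (between the pads) lies 5 mm behind it; z points along the fingers, y is the line along which they close (so a half turn about z gives the same grasp; the last joint's range is limited). The gripper opens to 92 mm and grips with 3 to 60 N. Pads are 19 mm wide; open, the fingers measure 130 mm over their backs; the gripper's body (75 mm by 190 mm) begins 47 mm behind the grasp point.
Start: joints at [-1.487, 0.342, 1.524, -0, 1.275, -0.146], TCP at [119.607, -511.212, 240.741] pointing down, gripper open.
Joint ranges: [-2.53, 2.53], [-0.77, 2.02], [0.04, 2.7], [-1, 4.14], [0.28, 2.66], [-3.11, 3.11]. Speed limits (rad/s): [2.57, 2.57, 3.14, 3.14, 3.14, 3.14].

### API

Orientations are given as [roll, pitch, yaw] about the fixed x, y, z axes, in that order (R = Rz(yaw) Ry(pitch) Rx(roll)).
In Python, from plant import get_obs, cams, close_job gives the robot as it stands. The module is installed in compiled form; this text tells all that it offers.
- The arm moves only by the shell command python3 -m creep 'ROWS'. ROWS is JSON, a list of rows, each an object of numbers: "hand": the opening, from 0 (shut) to 1 (fully open); "tx", "ty", "tz": the shift along the tool's x, y, z in m; "spin": the turn about the tool's z in degrees. In form: [{"hand": .., "tx": .., "ty": .., "tz": .., "spin": ..}, ...]. A call has 1 to 5 rows; each row shifts and turns the commanded pose from where the row before left it, along the tool's axes as they then stand; what a row does not reach is not made up. A row lasts 1/8 s, in which the tool goes at most 62.5 mm and 10.7 degrees, less where a joint would pass 70% of its speed; a pose out of reach is approached as far as the arm can. A call is refused whole if a number of a shift passes 0.0625 or a number of a turn 10.7, either way. A call with a gripper value outside its range is refused whole. The fingers move at their own pace and stop on an object; the grip force is fixed at half the most. Time passes only in rows, so rows that do not move let the fingers close. It gives the time, the measured TCP pose, the force, the opening and the grip force at its end, in the units of the state.
- get_obs(): the state, without advancing time (a new reading comes with each control period).
- cams.capture(name): name is "scene" or "top"; returns a dict with "color" (480x640x3 uint8, red, green, blue), "K" (3x3 intrinsics, pixels), "R" (3x3) and "t" (3): a world point X has camera coordinates R X + t. Camera axes: x right, y down, z forward; pixel columns grow to the right and rows downward; lengths in mm; the calibration is good to about 2 mm. A picture is of the moment at which its call begins. There is no depth.
- close_job(): hands the job in; it is judged then, once.
The state is a dict: "time": time; "joint_positions": joint angles; "dq": joint speeds; "tau": joint torques, N m; "tool_pos": TCP position; "tcp_rot": TCP orientation; "contact_force": force on the tool from outside, world axes, zero at the start; "moment": the same for the moment, N m; "grip_width": finger opening in mm; "finger_force": force on a finger pad.
Only numpy, scipy, OpenCV 4.12 (cv2) and the standard library are available. Lean on these libraries where they do the work, as an engineer would, in place of code of your own. Each camera call takes 0.05 s, during which the arm holds its last target. There are 200 camera calls.

### The job

The label printer has run out of ribbon: turn the black quarter-turn knob on its sloping white hatch until the latch lets go (try both ways, and do not force the hatch up while it is latched), then swing the hatch up and back until it stands open by itself. Lift the empty spool out of the bay beneath, lay it on its side on the floor of the grey tray and let go. Leave the other things on the bench where they are.

Things in the scene. Friction and masses are not known exactly. Their poses are not given: they have to be found in the camera images.
- printer: Label printer fixed to the bench: teal housing 320 (x) x 300 (y) x 164 mm high. Origin: centre of its underside; x points level from its low front (the robot's side) to its back, y left, z up. The white hatch covers the front part of its top and slopes 0.44 rad, low edge at the front. On its flat rear deck, from 35 mm behind the origin, sit a grey keypad and a clear pot, up to 225 mm above the bench.
- bay (a point): Middle of the level floor of the bay under the hatch, 50 mm above the bench and 45 mm in front of the printer's origin; axes as the printer's. Bay walls: 85 mm in front of this point (front wall top 79 mm above the bench), 73 mm behind, 130 mm to either side. Near the front wall stand a strike plate and two small steel posts, up to 90 mm above the bench.
- hatch (a joint): Angle of the hatch: 0 shut, grows as the front edge swings up and back; upright at 2.0 rad, stop at 2.5 rad; its cam juts 19 mm from the underside, 140 mm from the hinge. White plate 185 (hinge to front edge) x 280 x 6 mm, 0.2 to 0.32 kg; a stiff hinge (0.4 N m) holds it wherever it is left. While latched it gives less than 0.03 rad.
- hatch_hinge (a point): Middle of the hinge line (parallel to the printer's y), 29 mm behind the printer's origin, 164 mm above the bench. The axes turn with the hatch: y along the hinge, -x from the hinge to the hatch's front edge, z square out of its outer face; the plate lies between z = 0 and 6 mm.
- knob_grip (a point): Grip point of the knob, on its axis, 23 mm above the hatch's outer face, 140 mm from the hinge. Black disc 42 mm across, 6 mm high, with an upright bar 46 mm long, 13 mm thick, its top 34 mm above the face. Axes turn with the knob: z out along its axis (square to the hatch), y along the bar, x across it. Latched, the bar lies parallel to the hinge.
- knob (a joint): Knob angle seen from outside, counter-clockwise positive; within 0.08 rad of 0 when latched. It turns a quarter turn one way only and meets a hard stop near 0.15 rad the other way; which way is free is hidden and changes from start to start: feel it. The cam is clear of its strike beyond 1.15 rad; end stop 1.62 rad. Turns lightly (0.1 N m) and stays put.
- spool: Empty ribbon spool: cardboard barrel 32 mm across, grey flanges 44 mm across and 5 mm thick at the ends, 90 mm long, 50 to 85 g. Origin at its centre, y along its length. It starts hidden under the hatch, parallel to the hinge, on the middle of the bay's floor (centre 72 mm above the bench), between 6 mm high ribs under its ends.
- tray: Grey open tray fixed to the bench, 200 (x) x 140 (y) x 35 mm high, walls and floor 4 mm thick. Origin: centre of its underside.
- tape_roll: Bystander, to be left alone: clear ring-shaped roll of tape, 68 mm across, 24 mm high, lying flat beside the printer.
- cards: Bystander, to be left alone: white stack of cards, 100 x 70 x 30 mm, beside the printer.
- new_ribbon: Bystander, to be left alone: unopened black ribbon roll, 60 mm across, 95 mm high, standing upright.
- cleaner: Bystander, to be left alone: white bottle, 60 mm across, 170 mm high.
- mug: Bystander, to be left alone: white mug, 76 mm across, 90 mm high.
- driver: Bystander, to be left alone: screwdriver, 190 mm long, lying down.
Not all that is in view belongs to the job. Of the things that look like the tray, the larger one is meant.

How it is judged (in metres and radians):
On the way, in this order (a step that is already met when the one before it is completed fails the run):
1. the knob has been turned until the latch lets go (beyond 1.1 rad either way) with the hatch still down ((value of joint knob above 1.1 rad or value of joint knob below -1.1 rad) and value of joint hatch below 0.3 rad), for 0.1 s.
2. the hatch stands open (beyond 1.7 rad) (value of joint hatch above 1.7 rad), for 0.2 s.
At the end, for the whole second after the job is handed in: The hatch stands open beyond 1.7 rad; the empty spool lies on its side (axis within 0.2 rad of level) at rest inside the tray, on its floor (centre within 85 mm of the tray's middle in the tray's x, 55 mm in y, and less than 34 mm above the bench); the bystanders are where they were (value of joint hatch above 1.7 rad and x of spool in the frame of tray between -0.085 and 0.085 m and y of spool in the frame of tray between -0.055 and 0.055 m and z of spool in the frame of tray below 0.034 m and angle between spool's own y axis and vertical between 1.37 and 1.77 rad and linear speed of spool below 0.03 m/s); the robot touches nothing.
It fails at once if the hatch is forced up (beyond 0.06 rad) while the latch still holds it (value of joint hatch between 0.06 and 0.3 rad and value of joint knob between -0.8 and 0.8 rad).
It fails at once if a bystander is moved by more than 30 mm (distance of any of tape_roll, cards, new_ribbon, cleaner, mug, driver from where it was at the start of the episode above 0.03 m).
It also fails if it takes over 72 s, if anything falls off the work surface, if the arm or the gripper's body presses on something with over 40 N, if the wrist force passes 120 N, or if a joint passes its speed limit or range.

## Working session

There is one attempt and no reset: what is moved stays moved. The work goes in short steps, Python scripts to look and compute and a shell command to move; the robot and the scene stay as the last step left them, time stands still between calls to the robot, and variables do not carry over. Pictures are saved under pics/ and viewed, at most 10 in all, crops included, and the job is handed in when it is done.

```bash
mkdir -p pics; python3 - <<'E'
from plant import get_obs,cams
import cv2,pickle
o=get_obs();print(o)
for n in("scene","top"):
    c=cams.capture(n);pickle.dump(c,open(n+"0.pkl","wb"))
    cv2.imwrite(f"pics/{n}0.png",c["color"][:,:,::-1]);print(n,c["K"].tolist(),c["R"].tolist(),c["t"].tolist())
E
```

```text
{'time': 0.0, 'joint_positions': array([-1.48699325e+00,  3.42728089e-01,  1.52501327e+00, -1.01573017e-05,
        1.27538563e+00, -1.45990807e-01]), 'dq': array([ 0.00115891, -0.001876  , -0.00072218, -0.00132185,  0.0003853 ,
       -0.00019592]), 'tau': array([ 6.48721107e-04, -4.31244063e+01, -2.44215757e+01,  7.18913111e-02,
        5.58936386e-02, -1.33045824e-04]), 'tool_pos': array([ 119.57407919, -510.81040766,  240.04346625]), 'tcp_rot': array([-3.14007323e+00, -2.13594405e-04,  2.29796690e-01]), 'contact_force': array([ 0.6474964 , -0.60809271,  0.58067344]), 'moment': array([ 0.0207144 , -0.03283154,  0.00249233]), 'finger_force': 0.0, 'grip_width': 91.62322945162772}
scene [[446.02733846563854, 0.0, 319.8031731622487], [0.0, 446.02733846563854, 222.86450983377875], [0.0, 0.0, 1.0]] [[-0.01736676547033619, 0.999671924420845, 0.018826549918198647], [0.7606962416719573, 0.0254302589745898, -0.6486096899019043], [-0.648875660942262, 0.0030570334001093443, -0.7608883171553714]] [66.2979600540188, -316.2449181068025, 1712.752251076117]
top [[476.594105535452, 0.0, 320.2810028171105], [0.0, 476.594105535452, 242.84168295139915], [0.0, 0.0, 1.0]] [[-0.01742209725815959, -0.9998476564896834, 0.0010650536206045819], [-0.9988365687834702, 0.017356553362426214, -0.04499176498250764], [0.044966425119095016, -0.0018476654093165972, -0.9989867900750959]] [-35.182308005062666, 487.43550651126435, 1319.6614591361179]
```

View pics/top0.png

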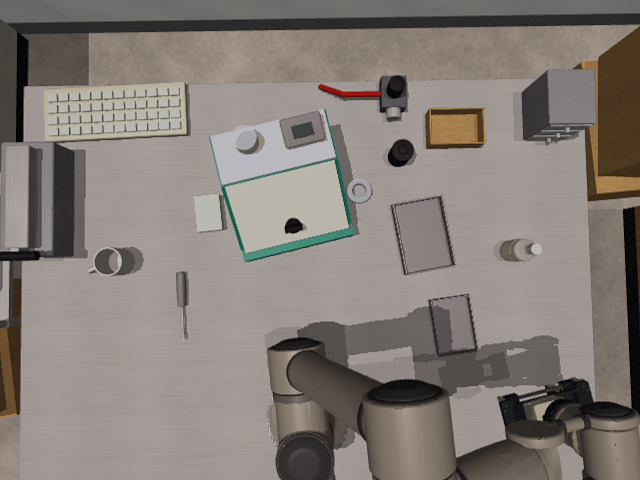

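View pics/scene0.png

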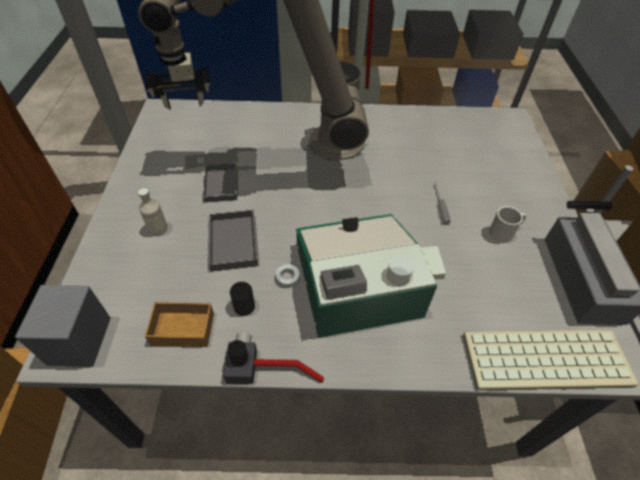

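The top view shows the printer at about (285,185), with its hatch at (290,205) and the knob at (293,226).
- **Could be taken for the knob:** the black knob on the hatch (293,226), the ribbon roll (400,152) or the dial on the gadget (395,87). I choose (293,226).
- **Could be taken for the tray:** the large grey one (423,235), the small grey one (453,325) or the orange box (455,127). I choose (423,235).

```bash
cat > h.py <<'E'
import numpy as np,cv2,pickle
def ray(c,p):
    R=np.array(c["R"]);t=np.array(c["t"]);K=np.array(c["K"])
    d=R.T@np.linalg.solve(K,[p[0],p[1],1.]);return -R.T@t,d
def onz(c,p,z):
    C,d=ray(c,p);return C+d*(z-C[2])/d[2]
def tri(c1,p1,c2,p2):
    A=[];b=[]
    M=np.zeros((3,3));v=np.zeros(3)
    for c,p in((c1,p1),(c2,p2)):
        C,d=ray(c,p);d=d/np.linalg.norm(d);P=np.eye(3)-np.outer(d,d);M+=P;v+=P@C
    return np.linalg.solve(M,v)
def proj(c,X):
    x=np.array(c["K"])@(np.array(c["R"])@X+c["t"]);return x[:2]/x[2]
def quad(mask):
    cs,_=cv2.findContours(mask.astype(np.uint8),0,2);k=max(cs,key=cv2.contourArea);h=cv2.convexHull(k)
    e=2
    while 1:
        q=cv2.approxPolyDP(h,e,True)
        if len(q)<=4:return q[:,0]
        e+=.5
E
python3 - <<'E'
from h import *
t=pickle.load(open("top0.pkl","rb"));s=pickle.load(open("scene0.pkl","rb"))
im=t["color"].astype(int)
hsv=cv2.cvtColor(t["color"],cv2.COLOR_RGB2HSV)
for p in((270,200),(230,160),(225,260),(423,235),(410,240),(392,230),(240,200+0),(300,247),(293,226),(470,240)):print(p,im[p[1],p[0]],hsv[p[1],p[0]])
teal=(hsv[...,0]>70)&(hsv[...,0]<95)&(hsv[...,1]>120)
print("teal hull",quad(teal).tolist())
k=im.max(2)<60;kk=np.zeros_like(k);kk[205:245,270:315]=k[205:245,270:315]
y,x=np.nonzero(kk);print("knob top",x.mean(),y.mean(),x.min(),x.max(),y.min(),y.max())
si=s["color"].astype(int);k=si.max(2)<60;kk=np.zeros_like(k);kk[210:240,335:365]=k[210:240,335:365]
y,x=np.nonzero(kk);print("knob scene",x.mean(),y.mean(),x.min(),x.max(),y.min(),y.max())
a=cv2.resize(t["color"][95:275,190:470],None,fx=2.8,fy=2.8,interpolation=cv2.INTER_CUBIC)
cv2.imwrite("pics/crop1.png",a[:,:,::-1]);print(a.shape)
E
```

```text
(270, 200) [187 183 171] [ 23  22 187]
(230, 160) [186 185 192] [124   9 192]
(225, 260) [159 153 149] [ 12  16 159]
(423, 235) [140 130 131] [177  18 140]
(410, 240) [139 131 130] [  3  17 139]
(392, 230) [162 154 150] [ 10  19 162]
(240, 200) [186 182 171] [ 22  21 186]
(300, 247) [ 47 109  92] [ 82 145 109]
(293, 226) [14 10 10] [ 0 73 14]
(470, 240) [159 152 148] [ 11  18 159]
teal hull [[353, 233], [245, 260], [221, 185], [335, 150]]
knob top 292.83589743589744 225.76923076923077 285 302 219 232
knob scene 350.03205128205127 224.18589743589743 343 357 218 230
(504, 784, 3)
```

View pics/crop1.png

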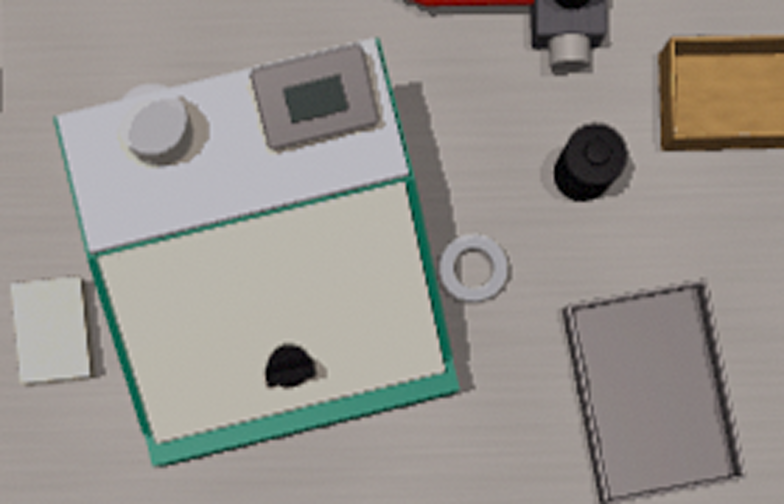

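The crop confirms the choice: the hatch corners are at crop (98,252), (408,182), (446,373) and (154,442), the knob is at (290,366), and the large tray's rim runs (565,305)-(703,283)-(741,474)-(604,502).

```bash
python3 - <<'E'
from h import *
t=pickle.load(open("top0.pkl","rb"));s=pickle.load(open("scene0.pkl","rb"))
f=lambda p:(p[0]/2.8+190-.3,p[1]/2.8+95-.3)
hc=[onz(t,f(p),z) for p,z in(((98,252),168),((408,182),168),((446,373),91),((154,442),91),((55,116),164),((380,40),164))]
for a in hc:print(a.round(1))
yaws=[np.arctan2(*(hc[i]-hc[j])[:2][::-1])-np.pi/2 for i,j in((0,1),(3,2),(4,5))];print("yaw",yaws)
yaw=np.mean(yaws);R=np.array([[np.cos(yaw),-np.sin(yaw)],[np.sin(yaw),np.cos(yaw)]])
# printer origin estimates
for i,l in enumerate([(29-2.5,140),(29-2.5,-140),(29-185*np.cos(.44)-2.5,-140),(29-185*np.cos(.44)-2.5,140),(160,150),(160,-150)]):
    print("org",(hc[i][:2]-R@np.array(l)).round(1))
k=tri(t,(292.8,225.8),s,(350,224.2));print("knob tri",k)
for p in((292.8,225.8),):print("knob@z",onz(t,p,164-140*np.sin(.44)+20))
g=[onz(t,f(p),35) for p in((565,305),(703,283),(741,474),(604,502))]
for a in g:print(a.round(1))
print("tray",np.mean(g,0))
e=g[0]-g[3]+g[1]-g[2];print("tray yaw",np.arctan2(e[1],e[0]))
E
```

```text
[627.8 190.7 168. ]
[685.5 -84.5 168. ]
[ 521.1 -119.6   91. ]
[461.1 155.   91. ]
[751.2 228.7 164. ]
[814.9 -62.1 164. ]
yaw [np.float64(0.20672500036937103), np.float64(0.21508383520928764), np.float64(0.2156654706876926)]
org [631.5  48.2]
org [630.1  46.7]
org [629.3  46.9]
org [628.3  47.9]
org [626.4  48.4]
org [626.8  50.8]
knob tri [526.46035247  26.46507603 125.02349777]
knob@z [526.49471115  26.07313988 124.36847489]
[ 590.3 -241.4   35. ]
[ 609.7 -377.7   35. ]
[ 421.4 -409.5   35. ]
[ 396.4 -274.9   35. ]
tray [ 504.43219398 -325.86894024   35.        ]
tray yaw 0.16886853156156578
```

```bash
M='{"tx":0.0427,"ty":-0.0358}'; python3 -m creep '[{"tx":0.0427,"ty":-0.0358},{"tx":0.0427,"ty":-0.0358},{"tx":0.0427,"ty":-0.0358},{"tx":0.0427,"ty":-0.0358},{"tx":0.0427,"ty":-0.0358}]'; python3 -m creep '[{"tx":0.0427,"ty":-0.0358},{"tx":0.0427,"ty":-0.0358},{"tx":0.0427,"ty":-0.0358},{"tx":0.0427,"ty":-0.0358},{"tx":0.0427,"ty":-0.0358}]'; python3 -m creep '[{"tx":0.0427,"ty":-0.0358},{"tx":0.0427,"ty":-0.0358},{"spin":-9.9},{"spin":-9.9},{"spin":-9.9}]'; python3 -m creep '[{"spin":-9.9},{"spin":-9.9},{"spin":-9.9},{"spin":-9.9},{"spin":-9.9}]'; python3 -m creep '[{"spin":-9.8,"hand":0.6},{"hand":0.6}]'
```

```text
invalid input at $[0]: expected keys hand, tx, ty, tz, spin
invalid input at $[0]: expected keys hand, tx, ty, tz, spin
invalid input at $[0]: expected keys hand, tx, ty, tz, spin
invalid input at $[0]: expected keys hand, tx, ty, tz, spin
invalid input at $[0]: expected keys hand, tx, ty, tz, spin
```

```bash
python3 -m creep '[{"hand":1,"tx":0.0427,"ty":-0.0358,"tz":0,"spin":0},{"hand":1,"tx":0.0427,"ty":-0.0358,"tz":0,"spin":0},{"hand":1,"tx":0.0427,"ty":-0.0358,"tz":0,"spin":0},{"hand":1,"tx":0.0427,"ty":-0.0358,"tz":0,"spin":0},{"hand":1,"tx":0.0427,"ty":-0.0358,"tz":0,"spin":0}]'
python3 -m creep '[{"hand":1,"tx":0.0427,"ty":-0.0358,"tz":0,"spin":0},{"hand":1,"tx":0.0427,"ty":-0.0358,"tz":0,"spin":0},{"hand":1,"tx":0.0427,"ty":-0.0358,"tz":0,"spin":0},{"hand":1,"tx":0.0427,"ty":-0.0358,"tz":0,"spin":0},{"hand":1,"tx":0.0427,"ty":-0.0358,"tz":0,"spin":0}]'
python3 -m creep '[{"hand":1,"tx":0.0427,"ty":-0.0358,"tz":0,"spin":0},{"hand":1,"tx":0.0427,"ty":-0.0358,"tz":0,"spin":0},{"hand":0.5,"tx":0,"ty":0,"tz":0,"spin":-9.9},{"hand":0.5,"tx":0,"ty":0,"tz":0,"spin":-9.9},{"hand":0.5,"tx":0,"ty":0,"tz":0,"spin":-9.9}]'
python3 -m creep '[{"hand":0.5,"tx":0,"ty":0,"tz":0,"spin":-9.9},{"hand":0.5,"tx":0,"ty":0,"tz":0,"spin":-9.9},{"hand":0.5,"tx":0,"ty":0,"tz":0,"spin":-9.9},{"hand":0.5,"tx":0,"ty":0,"tz":0,"spin":-9.9},{"hand":0.5,"tx":0,"ty":0,"tz":0,"spin":-9.9}]'
python3 -m creep '[{"hand":0.5,"tx":0,"ty":0,"tz":0,"spin":-9.8},{"hand":0.5,"tx":0,"ty":0,"tz":0,"spin":0}]'
```

```text
time: 0.72
tool_pos: [287.4, -286.7, 240.6]
tcp_rot: [-3.142, -0.0, 0.229]
contact_force: [1.0, -0.9, -0.5]
grip_width: 91.8
finger_force: 0.0
time: 1.35
tool_pos: [454.6, -63.7, 240.6]
tcp_rot: [3.141, 0.0, 0.23]
contact_force: [0.7, -0.8, -0.2]
grip_width: 92.1
finger_force: 0.0
time: 1.98
tool_pos: [520.5, 24.1, 240.1]
tcp_rot: [-3.141, 0.001, 0.754]
contact_force: [0.2, 0.4, 0.1]
grip_width: 66.2
finger_force: 0.0
time: 2.6
tool_pos: [520.4, 23.8, 240.3]
tcp_rot: [-3.141, -0.0, 1.618]
contact_force: [0.3, -0.4, -0.1]
grip_width: 45.8
finger_force: 0.0
time: 2.85
tool_pos: [520.5, 23.8, 240.4]
tcp_rot: [-3.141, -0.0, 1.782]
contact_force: [-0.1, -1.1, 0.3]
grip_width: 46.0
finger_force: 0.0
```

```bash
python3 -m creep '[{"hand":0.35,"tx":0.001,"ty":0,"tz":0.03,"spin":0},{"hand":0.35,"tx":0,"ty":0,"tz":0.03,"spin":0},{"hand":0.35,"tx":0,"ty":0,"tz":0.02,"spin":0},{"hand":0.35,"tx":0,"ty":0,"tz":0.01,"spin":0},{"hand":0.35,"tx":0,"ty":0,"tz":0.008,"spin":0}]'
python3 - <<'E'
from plant import cams
import cv2
a=[]
for n,(x,y) in(("top",(293,226)),("scene",(345,224))):
    c=cams.capture(n)["color"][y-55:y+55,x-70:x+70];a.append(cv2.resize(c,None,fx=2.8,fy=2.8,interpolation=2))
import numpy as np
cv2.imwrite("pics/c2.png",np.hstack(a)[:,:,::-1])
E
```

```text
time: 3.48
tool_pos: [520.7, 24.8, 142.5]
tcp_rot: [3.141, 0.0, 1.782]
contact_force: [-0.1, 0.3, -0.4]
grip_width: 32.3
finger_force: 0.0
```

View pics/c2.png

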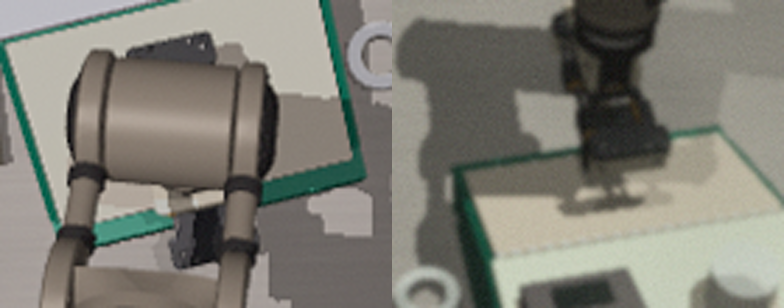

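The gripper hides the knob in both views, and the wrist shows no contact. I'll close gently and feel for it.

```bash
python3 -m creep '[{"hand":0.1,"tx":0,"ty":0,"tz":0,"spin":0},{"hand":0.1,"tx":0,"ty":0,"tz":0,"spin":0},{"hand":0.1,"tx":0,"ty":0,"tz":0,"spin":0},{"hand":0.1,"tx":0,"ty":0,"tz":0,"spin":0}]'; python3 -c "
from plant import get_obs;o=get_obs();print(o['contact_force'],o['moment'])"
```

```text
time: 4.08
tool_pos: [519.5, 24.5, 143.2]
tcp_rot: [-3.14, 0.0, 1.783]
contact_force: [-4.6, -1.2, 3.4]
grip_width: 16.3
finger_force: 27.3
[-4.60784353 -1.1798636   3.43524869] [-0.27423939  0.56315984  0.05177175]
```

```bash
P="from plant import get_obs;o=get_obs();print(o['contact_force'].round(1),o['moment'].round(2),o['tcp_rot'][2].round(3))"; python3 -m creep '[{"hand":0.1,"tx":0,"ty":0,"tz":0,"spin":5},{"hand":0.1,"tx":0,"ty":0,"tz":0,"spin":5},{"hand":0.1,"tx":0,"ty":0,"tz":0,"spin":0}]'; python3 -c "$P"; python3 -m creep '[{"hand":0.1,"tx":0,"ty":0,"tz":0,"spin":4},{"hand":0.1,"tx":0,"ty":0,"tz":0,"spin":3},{"hand":0.1,"tx":0,"ty":0,"tz":0,"spin":0}]'; python3 -c "$P"
```

```text
time: 4.45
tool_pos: [519.3, 24.4, 143.4]
tcp_rot: [-3.139, 0.001, 1.609]
contact_force: [-6.6, -2.3, 5.8]
grip_width: 16.1
finger_force: 29.5
[-6.6 -2.3  5.8] [-0.24  0.8   0.35] 1.609
time: 4.82
tool_pos: [519.2, 24.0, 143.6]
tcp_rot: [-3.14, 0.002, 1.488]
contact_force: [-7.2, -3.7, 7.0]
grip_width: 16.7
finger_force: 32.7
[-7.2 -3.7  7. ] [-0.52  1.03  0.78] 1.488
```

Turning clockwise (+spin) meets the stop: the moment about z climbs to 0.78 N m. So I turn the other way.

```bash
P="from plant import get_obs;o=get_obs();print(o['contact_force'].round(1),o['moment'].round(2),o['tcp_rot'][2].round(3))"; python3 -m creep '[{"hand":0.1,"tx":0,"ty":0,"tz":0,"spin":-8},{"hand":0.1,"tx":0,"ty":0,"tz":0,"spin":-9},{"hand":0.1,"tx":0,"ty":0,"tz":0,"spin":-6},{"hand":0.1,"tx":0,"ty":0,"tz":0,"spin":-6},{"hand":0.1,"tx":0,"ty":0,"tz":0,"spin":0}]'; python3 -c "$P"; python3 -m creep '[{"hand":0.1,"tx":0,"ty":0,"tz":0,"spin":-5},{"hand":0.1,"tx":0,"ty":0,"tz":0,"spin":-5},{"hand":0.1,"tx":0,"ty":0,"tz":0,"spin":0}]'; python3 -c "$P"
```

```text
time: 5.45
tool_pos: [519.7, 24.6, 143.7]
tcp_rot: [-3.141, 0.0, 1.993]
contact_force: [-7.2, -0.1, 7.3]
grip_width: 16.0
finger_force: 30.8
[-7.2 -0.1  7.3] [-0.26  0.57 -0.1 ] 1.993
time: 5.82
tool_pos: [519.7, 24.6, 143.9]
tcp_rot: [-3.141, 0.0, 2.168]
contact_force: [-6.5, -0.3, 8.6]
grip_width: 15.7
finger_force: 30.4
[-6.5 -0.3  8.6] [-0.22  0.61 -0.1 ] 2.168
```

```bash
P="from plant import get_obs;o=get_obs();print(o['contact_force'].round(1),o['moment'].round(2),o['tcp_rot'][2].round(3))"; python3 -m creep '[{"hand":0.1,"tx":0,"ty":0,"tz":0,"spin":-6},{"hand":0.1,"tx":0,"ty":0,"tz":0,"spin":-6},{"hand":0.1,"tx":0,"ty":0,"tz":0,"spin":-6},{"hand":0.1,"tx":0,"ty":0,"tz":0,"spin":-6},{"hand":0.1,"tx":0,"ty":0,"tz":0,"spin":-6}]'; python3 -c "$P"; python3 -m creep '[{"hand":0.1,"tx":0,"ty":0,"tz":0,"spin":-6},{"hand":0.1,"tx":0,"ty":0,"tz":0,"spin":-6},{"hand":0.1,"tx":0,"ty":0,"tz":0,"spin":-6},{"hand":0.1,"tx":0,"ty":0,"tz":0,"spin":-6},{"hand":0.1,"tx":0,"ty":0,"tz":0,"spin":-6}]'; python3 -c "$P"; python3 -m creep '[{"hand":0.1,"tx":0,"ty":0,"tz":0,"spin":-3},{"hand":0.1,"tx":0,"ty":0,"tz":0,"spin":0},{"hand":0.1,"tx":0,"ty":0,"tz":0,"spin":0}]'; python3 -c "$P"
```

```text
time: 6.45
tool_pos: [520.3, 24.7, 144.4]
tcp_rot: [3.141, 0.001, 2.694]
contact_force: [-6.0, -0.1, 11.2]
grip_width: 14.5
finger_force: 29.8
[-6.  -0.1 11.2] [ 0.08  0.63 -0.15] 2.694
time: 7.08
tool_pos: [520.9, 25.5, 144.4]
tcp_rot: [3.141, 0.002, -3.066]
contact_force: [-3.4, 5.0, 8.7]
grip_width: 12.9
finger_force: 29.7
[-3.4  5.   8.7] [ 0.99  0.19 -0.1 ] -3.066
time: 7.45
tool_pos: [520.9, 25.7, 144.4]
tcp_rot: [3.14, 0.002, -3.017]
contact_force: [-2.3, 3.9, 8.4]
grip_width: 12.8
finger_force: 29.9
[-2.3  3.9  8.4] [ 1.    0.2  -0.01] -3.017
```

The moment stays at the 0.1 N m friction level over a full quarter turn, so the knob is released. Next I align with the hinge and swing the hatch along the arc.

```bash
P="from plant import get_obs;o=get_obs();print(o['contact_force'].round(1),o['moment'].round(2),o['joint_positions'].round(2))"; python3 -m creep '[{"hand":0.1,"tx":0,"ty":0,"tz":0,"spin":-4},{"hand":0.1,"tx":0.001,"ty":0,"tz":-0.013,"spin":0},{"hand":0.1,"tx":0.0016,"ty":0,"tz":-0.014,"spin":0},{"hand":0.1,"tx":-0.001,"ty":0,"tz":-0.014,"spin":0},{"hand":0.1,"tx":-0.002,"ty":0,"tz":-0.014,"spin":0}]'; python3 -c "$P"; python3 -m creep '[{"hand":0.1,"tx":-0.004,"ty":0,"tz":-0.014,"spin":0},{"hand":0.1,"tx":-0.0045,"ty":0,"tz":-0.013,"spin":0},{"hand":0.1,"tx":-0.0065,"ty":0,"tz":-0.0125,"spin":0},{"hand":0.1,"tx":-0.007,"ty":0,"tz":-0.0125,"spin":0},{"hand":0.1,"tx":0,"ty":0,"tz":0,"spin":0}]'; python3 -c "$P"
```

```text
time: 8.07
tool_pos: [519.3, 25.5, 197.6]
tcp_rot: [3.14, -0.004, -2.948]
contact_force: [-1.4, 6.1, -7.7]
grip_width: 13.3
finger_force: 30.0
[-1.4  6.1 -7.7] [ 1.    0.39 -0.01] [-0.1   0.37  1.6   0.    1.17 -1.86]
time: 8.7
tool_pos: [540.9, 30.4, 250.8]
tcp_rot: [3.139, -0.003, -2.947]
contact_force: [-7.3, 7.0, 2.5]
grip_width: 12.6
finger_force: 30.0
[-7.3  7.   2.5] [ 1.21  1.16 -0.05] [-0.09  0.37  1.46  0.    1.32 -1.85]
```

```bash
P="from plant import get_obs;o=get_obs();print(o['contact_force'].round(1),o['moment'].round(2),o['joint_positions'].round(2))"; python3 -m creep '[{"hand":0.1,"tx":-0.009,"ty":0,"tz":-0.011,"spin":0},{"hand":0.1,"tx":-0.0095,"ty":0,"tz":-0.011,"spin":0},{"hand":0.1,"tx":-0.011,"ty":0,"tz":-0.009,"spin":0},{"hand":0.1,"tx":-0.011,"ty":0,"tz":-0.009,"spin":0},{"hand":0.1,"tx":0,"ty":0,"tz":0,"spin":0}]'; python3 -c "$P"; python3 -m creep '[{"hand":0.1,"tx":-0.0125,"ty":0,"tz":-0.0065,"spin":0},{"hand":0.1,"tx":-0.0125,"ty":0,"tz":-0.0065,"spin":0},{"hand":0.1,"tx":-0.0135,"ty":0,"tz":-0.004,"spin":0},{"hand":0.1,"tx":-0.014,"ty":0,"tz":-0.0035,"spin":0},{"hand":0.1,"tx":0,"ty":0,"tz":0,"spin":0}]'; python3 -c "$P"
python3 - <<'E'
from plant import cams
import cv2,numpy as np
a=[]
for n,(x,y) in(("top",(300,190)),("scene",(355,200))):
    c=cams.capture(n)["color"][y-110:y+110,x-110:x+110];a.append(cv2.resize(c,None,fx=1.8,fy=1.8,interpolation=2))
cv2.imwrite("pics/c3.png",np.hstack(a)[:,:,::-1])
E
```

```text
time: 9.32
tool_pos: [581.1, 39.4, 290.9]
tcp_rot: [3.137, -0.002, -2.946]
contact_force: [-5.3, 10.8, 3.6]
grip_width: 12.3
finger_force: 30.0
[-5.3 10.8  3.6] [ 1.91  0.94 -0.06] [-0.07  0.42  1.27  0.    1.46 -1.83]
time: 9.95
tool_pos: [633.0, 51.2, 312.3]
tcp_rot: [3.136, 0.001, -2.945]
contact_force: [-3.1, 14.4, 4.2]
grip_width: 12.6
finger_force: 30.0
[-3.1 14.4  4.2] [ 2.63  0.84 -0.16] [-0.04  0.52  1.05  0.01  1.57 -1.81]
```

View pics/c3.png

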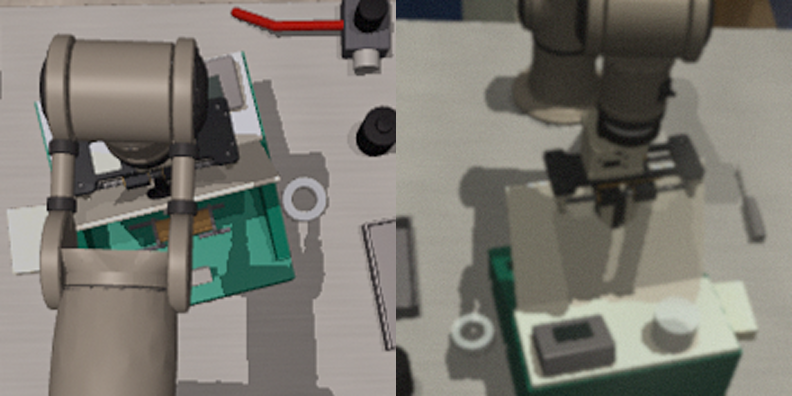

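The hatch is near upright and held by the grip (scene crop (605,215)), and the bay shows the orange-brown spool at about (185,228) in the left crop. I carry on past upright.

```bash
P="from plant import get_obs;o=get_obs();print(o['contact_force'].round(1),o['moment'].round(2),o['joint_positions'].round(2))"; python3 -m creep '[{"hand":0.1,"tx":-0.014,"ty":0.001,"tz":-0.001,"spin":0},{"hand":0.1,"tx":-0.014,"ty":0.001,"tz":-0.001,"spin":0},{"hand":0.1,"tx":-0.014,"ty":0.001,"tz":0.002,"spin":0},{"hand":0.1,"tx":-0.014,"ty":0,"tz":0.002,"spin":0},{"hand":0.1,"tx":0,"ty":0,"tz":0,"spin":0}]'; python3 -c "$P"; python3 -m creep '[{"hand":0.1,"tx":-0.0135,"ty":0,"tz":0.004,"spin":0},{"hand":0.1,"tx":-0.0135,"ty":0,"tz":0.005,"spin":0},{"hand":0.1,"tx":0,"ty":0,"tz":0,"spin":0},{"hand":0.1,"tx":0,"ty":0,"tz":0,"spin":0}]'; python3 -c "$P"
```

```text
time: 10.68
tool_pos: [688.8, 64.2, 311.7]
tcp_rot: [3.138, 0.006, -2.945]
contact_force: [0.2, 12.3, 5.9]
grip_width: 11.5
finger_force: 29.6
[ 0.2 12.3  5.9] [ 2.02  0.02 -0.09] [-0.02  0.64  0.84  0.    1.66 -1.79]
time: 11.18
tool_pos: [714.4, 65.6, 299.9]
tcp_rot: [-3.141, 0.001, -2.948]
contact_force: [0.1, 0.8, 0.2]
grip_width: 9.2
finger_force: 0.0
[0.1 0.8 0.2] [ 0.13 -0.16 -0.  ] [-0.01  0.71  0.74 -0.    1.69 -1.78]
```

The fingers slid off the bar at about 2.0 rad. I go straight up, then back over the hatch edge, and look.

```bash
python3 -m creep '[{"hand":0.1,"tx":0,"ty":0,"tz":-0.03,"spin":0},{"hand":0.1,"tx":0,"ty":0,"tz":-0.03,"spin":0},{"hand":0.1,"tx":0,"ty":0,"tz":-0.02,"spin":0},{"hand":0.1,"tx":0,"ty":0,"tz":0,"spin":0}]'; python3 -m creep '[{"hand":0.1,"tx":0.05,"ty":0,"tz":0,"spin":0},{"hand":0.1,"tx":0.06,"ty":0,"tz":0,"spin":0},{"hand":0.1,"tx":0.06,"ty":0,"tz":0,"spin":0},{"hand":0.1,"tx":0.06,"ty":0,"tz":0,"spin":0},{"hand":0.1,"tx":0.06,"ty":0,"tz":0,"spin":0}]';  python3 -m creep '[{"hand":0.3,"tx":0.0,"ty":-0.06,"tz":0,"spin":0},{"hand":0.3,"tx":0.0,"ty":-0.06,"tz":0,"spin":0},{"hand":0.3,"tx":0.0,"ty":-0.06,"tz":0,"spin":0},{"hand":0.3,"tx":0.0,"ty":-0.06,"tz":0,"spin":0},{"hand":0.3,"tx":0,"ty":0,"tz":0,"spin":0}]'
python3 - <<'E'
from plant import cams
import cv2,numpy as np,pickle
a=[]
for n,(x,y) in(("top",(300,190)),("scene",(355,200))):
    k=cams.capture(n);pickle.dump(k,open(n+"1.pkl","wb"));c=k["color"][y-90:y+90,x-90:x+90];a.append(cv2.resize(c,None,fx=2.2,fy=2.2,interpolation=2))
cv2.imwrite("pics/c4.png",np.hstack(a)[:,:,::-1])
E
```

```text
time: 11.68
tool_pos: [714.6, 65.7, 381.8]
tcp_rot: [-3.14, 0.005, -2.947]
contact_force: [-0.5, -0.6, -0.2]
grip_width: 9.0
finger_force: 0.0
time: 12.3
tool_pos: [427.0, 9.7, 378.0]
tcp_rot: [-3.141, -0.001, -2.947]
contact_force: [0.0, -1.1, 0.9]
grip_width: 9.0
finger_force: 0.0
time: 12.92
tool_pos: [475.7, -228.9, 376.7]
tcp_rot: [3.14, -0.003, -2.952]
contact_force: [0.1, 1.2, 0.3]
grip_width: 27.8
finger_force: 0.0
```

View pics/c4.png

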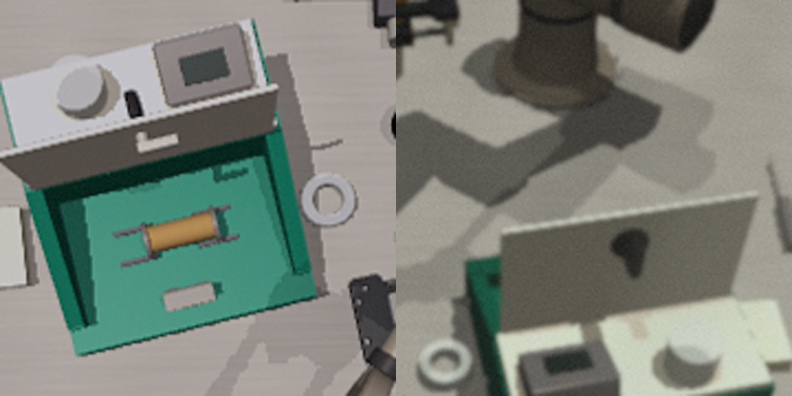

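The hatch stands open, with its top edge at crop (5,152)-(277,88). The spool lies at about (180,230) between its ribs. I'll measure both.

```bash
python3 - <<'E'
from h import *
t=pickle.load(open("top1.pkl","rb"));s=pickle.load(open("scene1.pkl","rb"))
yaw=.212;R=np.array([[np.cos(yaw),-np.sin(yaw),0],[np.sin(yaw),np.cos(yaw),0],[0,0,1]]);O=np.array([628.7,48.2,0])
def plane(c,p,y):
    C,d=ray(c,p);C=R.T@(C-O);d=R.T@d;return C+d*(y-C[1])/d[1]
for c,n,p,y in((t,'top',(5/2.2+210,152/2.2+100),140),(t,'top',(277/2.2+210,88/2.2+100),-140),
  (s,'sc',((502-396)/2.2+265,233/2.2+110),-140),(s,'sc',((755-396)/2.2+265,196/2.2+110),140)):
    X=plane(c,p,y);print(n,X.round(1),"phi",.44+np.arctan2(X[2]-164,29-X[0]))
hsv=cv2.cvtColor(t["color"],cv2.COLOR_RGB2HSV)
m=(hsv[...,0]>8)&(hsv[...,0]<25)&(hsv[...,1]>110);b=np.zeros_like(m);b[190:220,260:320]=m[190:220,260:320]
(c,sz,ang)=cv2.minAreaRect(np.argwhere(b)[:,::-1].astype(np.float32));print(c,sz,ang,b.sum())
q=cv2.boxPoints((c,sz,ang))
W=np.array([onz(t,p,76) for p in q]);w=W.mean(0);print("spool",w,"local",R.T@(w-O));print((R.T@(W-O).T).T.round(1))
E
```

```text
top [ 44.6 140.  287.3] phi 2.136731854331866
top [  37.6 -140.   320.5] phi 2.065410583856848
sc [  64.4 -140.   378.2] phi 2.174394303020034
sc [ 31.2 140.  344.2] phi 2.0228072332483262
(291.7699279785156, 205.04112243652344) (11.364998817443848, 29.649381637573242) 75.46554565429688 338
spool [585.97257439  30.65816979  76.        ] local [-45.46191942  -8.15858992  76.        ]
[[-31.3  31.7  76. ]
 [-29.2 -47.3  76. ]
 [-59.7 -48.   76. ]
 [-61.7  30.9  76. ]]
```

The hatch is at about 2.1 rad and the spool centre is at printer-local (-45.5,-8). The tool can only point down, so the body would hit the rear wall if I gripped across the barrel. I'll pinch the left flange instead, with the fingers closing along the spool.

```bash
python3 -m creep '[{"hand":0.35,"tx":-0.0256,"ty":0.0461,"tz":0,"spin":0},{"hand":0.35,"tx":-0.0256,"ty":0.0461,"tz":0,"spin":0},{"hand":0.35,"tx":-0.0256,"ty":0.0461,"tz":0,"spin":0},{"hand":0.35,"tx":-0.0256,"ty":0.0461,"tz":0,"spin":0},{"hand":0.35,"tx":-0.0256,"ty":0.0461,"tz":0,"spin":0}]'; python3 -m creep '[{"hand":0.35,"tx":-0.0256,"ty":0.0461,"tz":0,"spin":0},{"hand":0.35,"tx":0,"ty":0,"tz":0,"spin":-1.2},{"hand":0.35,"tx":0,"ty":0,"tz":0.04,"spin":0},{"hand":0.35,"tx":0,"ty":0,"tz":0.04,"spin":0},{"hand":0.35,"tx":0,"ty":0,"tz":0.03,"spin":0}]'; python3 -m creep '[{"hand":0.35,"tx":0,"ty":0,"tz":0.03,"spin":0},{"hand":0.35,"tx":0,"ty":0,"tz":0.02,"spin":0},{"hand":0.35,"tx":0,"ty":0,"tz":0,"spin":0}]'
```

```text
time: 13.65
tool_pos: [556.6, 28.8, 379.6]
tcp_rot: [-3.141, 0.001, -2.945]
contact_force: [0.4, -0.7, 0.5]
grip_width: 32.2
finger_force: 0.0
time: 14.28
tool_pos: [571.9, 75.8, 267.8]
tcp_rot: [-3.142, -0.001, -2.925]
contact_force: [-0.4, -1.2, -0.0]
grip_width: 32.0
finger_force: 0.0
time: 14.65
tool_pos: [571.9, 75.6, 218.2]
tcp_rot: [3.141, -0.003, -2.925]
contact_force: [0.5, -0.6, 0.5]
grip_width: 31.8
finger_force: 0.0
```

```bash
python3 -m creep '[{"hand":0.35,"tx":-0.0018,"ty":-0.0045,"tz":0.03,"spin":0},{"hand":0.35,"tx":0,"ty":0,"tz":0.03,"spin":0},{"hand":0.35,"tx":0,"ty":0,"tz":0.02,"spin":0},{"hand":0.35,"tx":0,"ty":0,"tz":0.02,"spin":0},{"hand":0.35,"tx":0,"ty":0,"tz":0,"spin":0}]'; python3 -m creep '[{"hand":0.35,"tx":0,"ty":0,"tz":0.008,"spin":0},{"hand":0.35,"tx":0,"ty":0,"tz":0.007,"spin":0},{"hand":0.35,"tx":0,"ty":0,"tz":0,"spin":0}]'; python3 - <<'E'
from plant import cams
import cv2,numpy as np
a=[]
for n,(x,y) in(("top",(290,205)),("scene",(355,190))):
    c=cams.capture(n)["color"][y-90:y+90,x-90:x+90];a.append(cv2.resize(c,None,fx=2.2,fy=2.2,interpolation=2))
cv2.imwrite("pics/c5.png",np.hstack(a)[:,:,::-1])
E
```

```text
time: 15.28
tool_pos: [575.7, 71.6, 119.2]
tcp_rot: [3.141, -0.001, -2.925]
contact_force: [0.2, 0.3, 0.8]
grip_width: 32.0
finger_force: 0.0
time: 15.65
tool_pos: [576.1, 71.6, 104.0]
tcp_rot: [3.142, -0.001, -2.926]
contact_force: [-0.1, 0.5, -0.0]
grip_width: 32.0
finger_force: 0.0
```

View pics/c5.png

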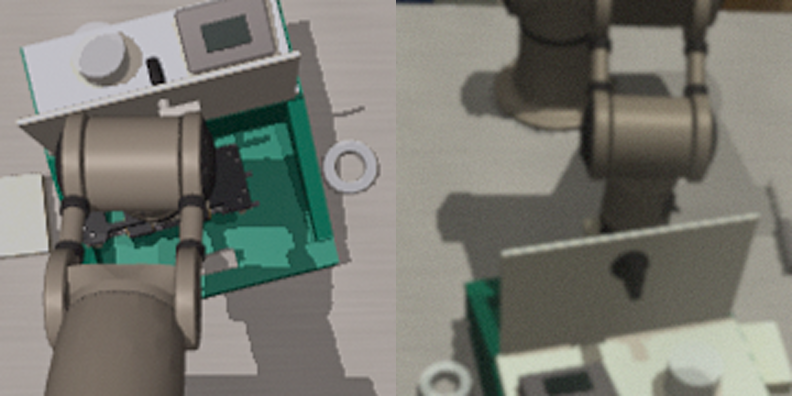

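The wrist clears the hatch (left crop around (180,115)) and nothing touches yet. I go a little lower and close on the flange.

```bash
python3 -m creep '[{"hand":0.35,"tx":0,"ty":0,"tz":0.0015,"spin":0},{"hand":0.35,"tx":0,"ty":0,"tz":0,"spin":0}]'; python3 -m creep '[{"hand":0.0,"tx":0,"ty":0,"tz":0,"spin":0},{"hand":0.0,"tx":0,"ty":0,"tz":0,"spin":0},{"hand":0.0,"tx":0,"ty":0,"tz":0,"spin":0},{"hand":0.0,"tx":0,"ty":0,"tz":0,"spin":0},{"hand":0,"tx":0,"ty":0,"tz":0,"spin":0}]'
```

```text
time: 16.0
tool_pos: [576.4, 71.6, 102.7]
tcp_rot: [-3.142, 0.0, -2.926]
contact_force: [0.1, 0.2, 0.5]
grip_width: 31.9
finger_force: 0.0
time: 16.62
tool_pos: [576.4, 71.7, 102.7]
tcp_rot: [-3.142, 0.0, -2.926]
contact_force: [0.3, 0.7, 0.4]
grip_width: 4.1
finger_force: 30.0
```

The gripper holds at 4 mm, which fits the flange. I lift slowly and check.

```bash
python3 -m creep '[{"hand":0,"tx":0,"ty":0,"tz":-0.004,"spin":0},{"hand":0,"tx":0,"ty":0,"tz":-0.008,"spin":0},{"hand":0,"tx":0,"ty":0,"tz":-0.012,"spin":0},{"hand":0,"tx":0,"ty":0,"tz":-0.015,"spin":0},{"hand":0,"tx":0,"ty":0,"tz":-0.015,"spin":0}]'; python3 -m creep '[{"hand":0,"tx":0,"ty":0,"tz":-0.02,"spin":0},{"hand":0,"tx":0,"ty":0,"tz":-0.025,"spin":0},{"hand":0,"tx":0,"ty":0,"tz":-0.025,"spin":0},{"hand":0,"tx":0,"ty":0,"tz":-0.025,"spin":0},{"hand":0,"tx":0,"ty":0,"tz":-0.02,"spin":0}]';python3 -m creep '[{"hand":0,"tx":0,"ty":0,"tz":-0.02,"spin":0},{"hand":0,"tx":0,"ty":0,"tz":-0.02,"spin":0},{"hand":0,"tx":0,"ty":0,"tz":0,"spin":0},{"hand":0,"tx":0,"ty":0,"tz":0,"spin":0}]'; python3 - <<'E'
from plant import cams
import cv2,numpy as np
a=[]
for n,(x,y) in(("top",(300,195)),("scene",(345,160))):
    c=cams.capture(n)["color"][y-90:y+90,x-90:x+90];a.append(cv2.resize(c,None,fx=2.2,fy=2.2,interpolation=2))
cv2.imwrite("pics/c6.png",np.hstack(a)[:,:,::-1])
E
```

```text
time: 17.25
tool_pos: [576.5, 71.6, 158.2]
tcp_rot: [-3.141, 0.001, -2.926]
contact_force: [1.2, 0.3, -1.1]
grip_width: 4.0
finger_force: 30.1
time: 17.88
tool_pos: [576.4, 71.7, 273.9]
tcp_rot: [-3.141, 0.002, -2.926]
contact_force: [-0.0, 0.2, -0.4]
grip_width: 4.6
finger_force: 30.1
time: 18.38
tool_pos: [576.0, 71.6, 311.2]
tcp_rot: [3.141, -0.001, -2.926]
contact_force: [-0.2, -0.6, -1.1]
grip_width: 4.1
finger_force: 30.1
```

View pics/c6.png

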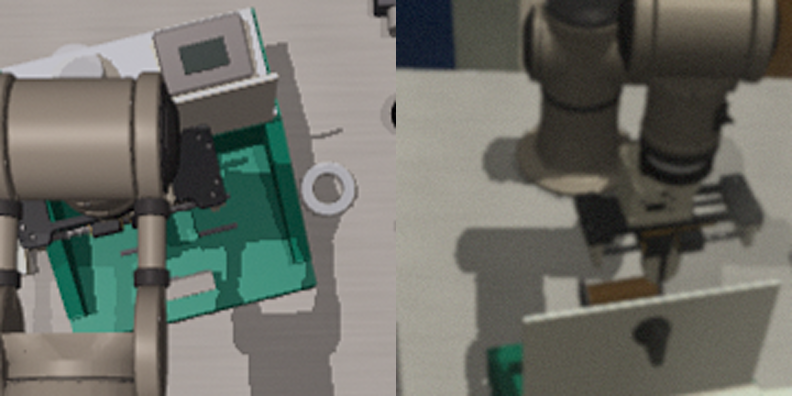

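The spool hangs nearly level under the fingers (right crop (622,290)). I carry it to the tray.

```bash
python3 -m creep '[{"hand":0,"tx":0.0155,"ty":-0.01,"tz":0,"spin":0},{"hand":0,"tx":0.0155,"ty":-0.02,"tz":0,"spin":0},{"hand":0,"tx":0.0155,"ty":-0.03,"tz":0,"spin":0},{"hand":0,"tx":0.0155,"ty":-0.035,"tz":0,"spin":0},{"hand":0,"tx":0.0155,"ty":-0.035,"tz":0,"spin":0}]'; python3 -m creep '[{"hand":0,"tx":0.0155,"ty":-0.035,"tz":0,"spin":0},{"hand":0,"tx":0.0155,"ty":-0.035,"tz":0,"spin":0},{"hand":0,"tx":0.0155,"ty":-0.035,"tz":0,"spin":0},{"hand":0,"tx":0.0155,"ty":-0.035,"tz":0,"spin":0},{"hand":0,"tx":0.0155,"ty":-0.03,"tz":0,"spin":0}]';python3 -m creep '[{"hand":0,"tx":0,"ty":-0.02,"tz":0,"spin":0},{"hand":0,"tx":0,"ty":-0.01,"tz":0.02,"spin":0},{"hand":0,"tx":0,"ty":0,"tz":0.03,"spin":0},{"hand":0,"tx":0,"ty":0,"tz":0.03,"spin":0},{"hand":0,"tx":0,"ty":0,"tz":0.03,"spin":0}]'; python3 -m creep '[{"hand":0,"tx":0,"ty":0,"tz":0.03,"spin":0},{"hand":0,"tx":0,"ty":0,"tz":0.02,"spin":0},{"hand":0,"tx":0,"ty":0,"tz":0.02,"spin":0},{"hand":0,"tx":0,"ty":0,"tz":0.01,"spin":0},{"hand":0,"tx":0,"ty":0,"tz":0,"spin":0}]'; python3 - <<'E'
from plant import cams
import cv2,numpy as np
a=[]
for n,(x,y) in(("top",(423,235)),("scene",(235,225))):
    c=cams.capture(n)["color"][y-90:y+90,x-90:x+90];a.append(cv2.resize(c,None,fx=2.2,fy=2.2,interpolation=2))
cv2.imwrite("pics/c7.png",np.hstack(a)[:,:,::-1])
E
```

```text
time: 19.1
tool_pos: [527.9, -72.9, 311.0]
tcp_rot: [3.141, -0.001, -2.925]
contact_force: [0.6, 0.1, -1.3]
grip_width: 4.2
finger_force: 30.1
time: 19.73
tool_pos: [488.6, -255.8, 310.8]
tcp_rot: [3.141, -0.001, -2.926]
contact_force: [-0.3, -0.4, -1.4]
grip_width: 4.3
finger_force: 30.1
time: 20.35
tool_pos: [495.2, -283.7, 200.0]
tcp_rot: [3.141, -0.001, -2.926]
contact_force: [1.3, -0.3, -1.4]
grip_width: 4.1
finger_force: 30.1
time: 20.98
tool_pos: [495.2, -283.6, 120.9]
tcp_rot: [3.14, -0.001, -2.926]
contact_force: [1.2, 0.2, -0.8]
grip_width: 4.3
finger_force: 30.1
```

View pics/c7.png

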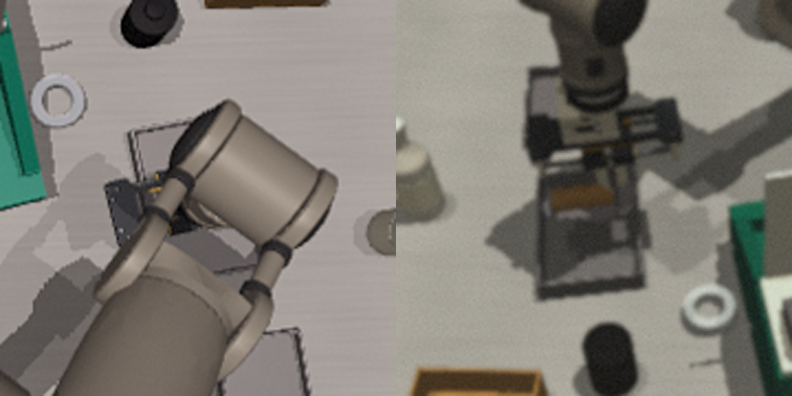

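The spool hangs over the tray (right crop (582,197)). I lower it to the floor, about 63 mm.

```bash
python3 -m creep '[{"hand":0,"tx":0,"ty":0,"tz":0.02,"spin":0},{"hand":0,"tx":0,"ty":0,"tz":0.02,"spin":0},{"hand":0,"tx":0,"ty":0,"tz":0.01,"spin":0},{"hand":0,"tx":0,"ty":0,"tz":0.006,"spin":0},{"hand":0,"tx":0,"ty":0,"tz":0.003,"spin":0}]'; python3 -m creep '[{"hand":0,"tx":0,"ty":0,"tz":0.003,"spin":0},{"hand":0,"tx":0,"ty":0,"tz":0.001,"spin":0},{"hand":0,"tx":0,"ty":0,"tz":0,"spin":0}]'
```

```text
time: 21.7
tool_pos: [495.9, -284.1, 63.0]
tcp_rot: [-3.141, 0.0, -2.926]
contact_force: [-0.6, -0.9, -0.9]
grip_width: 4.3
finger_force: 30.1
time: 22.08
tool_pos: [495.7, -284.0, 58.9]
tcp_rot: [-3.141, 0.0, -2.926]
contact_force: [0.1, 0.1, -1.3]
grip_width: 4.4
finger_force: 30.0
```

```bash
python3 -m creep '[{"hand":0,"tx":0,"ty":0,"tz":0.0015,"spin":0},{"hand":0,"tx":0,"ty":0,"tz":0.001,"spin":0},{"hand":0,"tx":0,"ty":0,"tz":0,"spin":0}]'; python3 -m creep '[{"hand":0.08,"tx":0,"ty":0,"tz":0,"spin":0},{"hand":0.15,"tx":0,"ty":0,"tz":0,"spin":0},{"hand":0.2,"tx":0,"ty":0,"tz":0,"spin":0},{"hand":0.3,"tx":0,"ty":0,"tz":0,"spin":0},{"hand":0.3,"tx":0,"ty":0,"tz":0,"spin":0}]'; python3 -m creep '[{"hand":0.3,"tx":0,"ty":0,"tz":-0.02,"spin":0},{"hand":0.3,"tx":0,"ty":0,"tz":-0.04,"spin":0},{"hand":0.3,"tx":0,"ty":0,"tz":-0.06,"spin":0},{"hand":0.3,"tx":0,"ty":0,"tz":-0.06,"spin":0},{"hand":0.3,"tx":0,"ty":0,"tz":-0.04,"spin":0}]'; python3 -m creep '[{"hand":0.3,"tx":0.05,"ty":0,"tz":0,"spin":0},{"hand":0.3,"tx":0.05,"ty":0,"tz":0,"spin":0},{"hand":0.3,"tx":0,"ty":0,"tz":0,"spin":0}]'; python3 - <<'E'
from plant import cams
from h import *
for n in("top","scene"):
    c=cams.capture(n);pickle.dump(c,open(n+"2.pkl","wb"))
    if n=="scene":cv2.imwrite("pics/c8.png",c["color"][:,:,::-1])
    hsv=cv2.cvtColor(c["color"],cv2.COLOR_RGB2HSV);m=(hsv[...,0]>8)&(hsv[...,0]<25)&(hsv[...,1]>110);b=np.zeros_like(m)
    sl=np.s_[190:285,385:465] if n=="top" else np.s_[205:275,200:265]
    b[sl]=m[sl];print(n,b.sum())
    if b.sum()>30:
        r=cv2.minAreaRect(np.argwhere(b)[:,::-1].astype(np.float32));print(r)
        w=onz(c,r[0],30);d=w-[504.4,-325.9,0];a=.169;print(w.round(1),"tray local",d[0]*np.cos(a)+d[1]*np.sin(a),-d[0]*np.sin(a)+d[1]*np.cos(a))
E
```

```text
time: 22.45
tool_pos: [495.8, -283.9, 56.6]
tcp_rot: [-3.141, 0.0, -2.926]
contact_force: [-0.4, 2.2, 2.5]
grip_width: 4.7
finger_force: 30.0
time: 23.08
tool_pos: [495.6, -284.0, 56.2]
tcp_rot: [-3.141, 0.0, -2.926]
contact_force: [-0.8, 0.2, 0.3]
grip_width: 27.2
finger_force: 0.4
time: 23.7
tool_pos: [496.0, -284.3, 279.4]
tcp_rot: [-3.138, 0.002, -2.926]
contact_force: [1.3, -0.7, -0.4]
grip_width: 27.9
finger_force: 0.0
time: 24.08
tool_pos: [395.6, -305.9, 276.6]
tcp_rot: [-3.141, -0.001, -2.929]
contact_force: [-0.0, -0.5, 0.1]
grip_width: 27.6
finger_force: 0.0
top 321
((428.6764831542969, 251.20590209960938), (46.324302673339844, 28.376667022705078), 75.96376037597656)
[ 457.7 -341.3   30. ] tray local -48.64126752829861 -7.348444297851537
scene 256
((232.1099853515625, 237.27000427246094), (9.899495124816895, 26.4457950592041), 81.8698959350586)
[ 509.8 -325.1   30. ] tray local 5.493353779235498 -0.1581613875318748
```

View pics/c8.png

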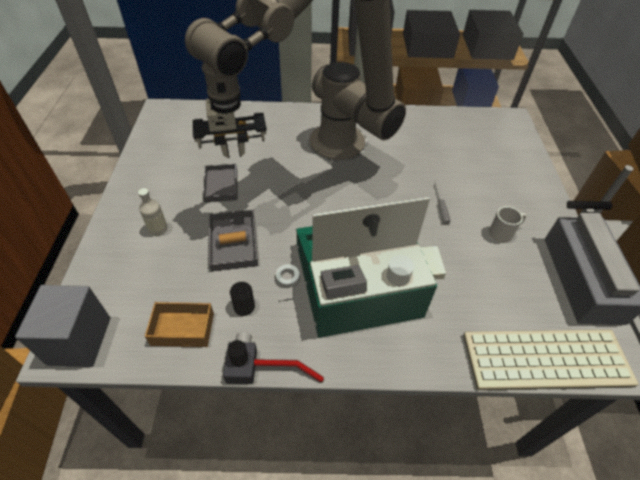

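The spool lies on the tray floor at (232,238), within about 6 mm of the tray's middle. The hatch stands open, the bystanders are in place and the arm is clear. The top-view number mixes in the arm's colour, so I disregard it. I'm handing in.

```bash
python3 -c "
from plant import close_job;print(close_job())"
```

```text
the job is handed in; nothing more can be done
None
```

I handed the job in at about 24 s on the robot's clock: the knob is unlatched, the hatch stands open at about 2.1 rad, the empty spool lies on its side mid-tray, and the bystanders look undisturbed; no verdict came back.

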